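Sort stripped spindle parts and present the ball to the dial gauge

TASK

Sort the loose parts by kind: the steel ball into the middle of the handled dish, the square key into the bin with keys, the ring into the bin with rings. Then take the dish by its black handle, lift it clear of the bench without sliding it and, keeping it level with the ball resting in its middle, give it a quarter turn so that its lip points straight at the anvil from the open front of the dial gauge, a few centimetres short of the anvil and with the dish's underside a little higher than the anvil's top. Finish holding it still there; do not touch the gauge, and leave the oil can, V-block and micrometer alone.

Things in the scene. Friction and masses are not known exactly. Their poses are not given: they have to be found in the camera images.
- dish: Shallow round aluminium dish, 119 mm wide, 27 mm high, 120 g, on the bench. Origin: centre of its underside, z up; +x to its pouring lip (starts pointing roughly away from the robot), handle along -y. Inner floor 5 mm up, flat for 7 mm round the middle, then rising: 7.5 mm up at radius 20 mm, 12 at 34, 20 at 48, 26 at the rim (56). A ball resting in it has its centre 20 mm above the underside.
- dish_lip (a point): Tip of the dish's pouring lip: 68 mm from the dish's middle along its +x, 23 mm above its underside.
- dish_grip (a point): Middle of the straight black plastic handle, 94 mm from the dish's middle along its -y and 27 mm above its underside. The handle is a bar 64 mm long (along the dish's y), 16 mm wide (along x) and 14 mm high.
- ball: Loose polished steel ball, 30 mm across, 110 g; its origin turns with it, so use ball_center.
- ball_center (a point): Centre of the ball. The ball starts resting in the hole of the ring on the bench, centre 24 mm above the bench.
- spacer: Loose plain steel ring, 40 mm outside, 22 mm hole, 14 mm high, 95 g, lying flat on the bench under the ball. Origin: centre of its underside.
- key: Loose square steel key (plain bar) 50 x 14 x 14 mm, 76 g, lying on the bench. Origin: centre of its underside; x along its length.
- bin_keys: Fixed cream plastic bin, open on top, 160 mm (x) by 104 mm (y); walls 3 mm thick, 52 mm high at the back (+x) and sides, 26 mm at the front (-x, towards the robot). Three square keys already lie in its back half, up to 17 mm high. Origin: centre of its underside. The two bins may change places.
- bin_keys_free (a point): Middle of the free part of the floor of the key bin, 3 mm above the bench, 20 mm towards its front from the bin's middle; free for 45 mm to the sides, 50 mm to the front and 40 mm to the back.
- bin_rings: Fixed cream plastic bin exactly like bin_keys, but two steel rings already lie in its back half, up to 17 mm high. Origin: centre of its underside, +x to its back.
- bin_rings_free (a point): Middle of the free part of the floor of the ring bin, as for the key bin; free for 45 mm to the sides, 50 mm to the front and 25 mm to the back.
- gauge: Fixed dial bench gauge at the robot's right: dark base plate 150 x 110 x 18 mm, column 193 mm high, arm, and dial 58 mm wide (top 176 mm up) above the anvil. Its open front, where the dial faces, is -x (to the robot's left); the column is at +x. Origin at the underside, 60 mm behind the base's front edge.
- anvil (a point): Centre of the top of the gauge's anvil, a steel disc 44 mm across, its top 32 mm above the bench, 30 mm to the front of the gauge's origin; axes as the gauge's. The gauge's plunger ends 38 mm above it.
- oilcan: Bystander: dark oil can, 66 mm across, 98 mm high with a thin bent spout to 168 mm. Origin: underside.
- vblock: Bystander: steel V-block 60 x 45 x 42 mm. Origin: centre of its underside.
- micrometer: Bystander: micrometer lying flat, about 140 mm long and 16 mm high. Origin: middle of its bow, at bench height.

How it is judged:
By the outcome, as a careful person would: the job done as asked, in the order asked, and still so for the second after the job is handed in, while the arm keeps its last pose, push and grip.
It also fails if it takes over 70 s, if anything falls off the work surface, if the arm or the gripper's body presses on something with over 40 N, if the wrist force passes 120 N, or if a joint passes its speed limit or range.

ROBOT

A 6-joint arm with a two-finger parallel gripper is mounted at the origin on the work surface. World frame = base frame: x ahead of the robot, y to its left, z up, the work surface at z = 0. Lengths are in m, angles in rad, forces in N, time in s.
With the tool pointing down it reaches from about 0.425 to 1.125 m from the base axis. Payload 14.9 kg.
Tool frame: the origin (TCP) lies at the very end of the fingers, on their centre line; the grasp point (between the pads) lies hold_point_z behind it (hold_point_z is the distance from the TCP to the grasp point, in m); z points along the fingers, y is the line along which they close (so a half turn about z gives the same grasp; the last joint's range is limited). The gripper opens to 91 mm and grips with 3 to 60 N. Pads are 32 mm wide; open, the fingers measure 118 mm over their backs; the gripper's body (76 mm by 178 mm) begins 60 mm behind the grasp point.
Start: joints at [-1.355, 0.379, 1.734, -0, 1.028, -0.033], TCP at [0.172, -0.678, 0.214] pointing down, gripper open.
Joint ranges: [-2.77, 2.77], [-0.74, 2.19], [0, 2.66], [-1.06, 4.2], [0.31, 2.87], [-3.08, 3.08]. Speed limits (rad/s): [1.89, 1.89, 2.39, 3.14, 3.14, 3.14].

INTERFACE

Orientations are given as a unit quaternion [w, x, y, z].
In Python, from plant import * gives the robot as it stands. The module is installed in compiled form; this text tells all that it offers.
- The arm moves only by the shell command python3 -m inch 'ROWS' [FORCE]. ROWS is JSON, a list of rows, each an object with "xyz": the shift along the world's x, y, z in cm, a list of three; "turn": the turn about the world's z in degrees; "hand": the finger opening in cm, from 0 to 9.12. A call has 1 to 12 rows; each row is the pose to reach, as a shift and turn from the pose commanded when the call began; what a row does not reach only later rows make up. A row lasts 1/10 s, in which the tool goes at most 50 mm and 8.59 degrees, less where a joint would pass 70% of its speed; a pose out of reach is approached as far as the arm can. A call with a gripper value outside its range is refused whole. The fingers move at their own pace and stop on an object; FORCE is the grip in N (left out, the last holds). Time passes only in rows, so rows that repeat a pose let the fingers close. It gives the time, the measured TCP pose, the force, the opening and the grip force at its end, in the units of the state.
- get_obs(): the state, without advancing time (a new reading comes with each control period).
- capture(name): name is "scene" or "top" or "wrist"; returns a dict with "color" (400x640x3 uint8, red, green, blue), "vfov" (degrees; the focal length in pixels is half the picture's height over the tangent of half this angle, whatever the lens; pixels are square), "cx", "cy" (the principal point, pixels), "R" (3x3) and "t" (3): a world point X has camera coordinates R X + t. Camera axes: x right, y down, z forward; pixel columns grow to the right and rows downward; lengths in m; the calibration is good to about 2 mm. A picture is of the moment at which its call begins. There is no depth.
- finish_job(): hands the job in; it is judged then, once.
The state is a dict: "clock": time; "q": joint angles; "qd": joint speeds; "tau": joint torques, N m; "eef_pos": TCP position; "tcp_rot": TCP orientation; "ft_force": force on the tool from outside, world axes, zero at the start; "wrist_torque": the same for the moment, N m; "finger_gap": opening from 0.0 (shut) to 1.0 (fully open); "finger_force": force on a finger pad.
Only numpy, scipy, OpenCV 4.12 (cv2) and the standard library are available. Lean on these libraries where they do the work, as an engineer would, in place of code of your own. Each camera call takes 0.05 s, during which the arm holds its last target. There are 200 camera calls.

## Working session

There is one attempt and no reset: what is moved stays moved. The work goes in short steps, Python scripts to look and compute and a shell command to move; the robot and the scene stay as the last step left them, time stands still between calls to the robot, and variables do not carry over. Pictures are saved under pics/ and viewed, at most 10 in all, crops included, and the job is handed in when it is done.

```bash
mkdir -p pics
python3 - <<'E'
from plant import *
import cv2,numpy as np,pickle
for n in ["scene","top","wrist"]:
    c=capture(n); pickle.dump(c,open(n+".pkl","wb")); cv2.imwrite(f"pics/{n}0.png",c["color"][:,:,::-1])
    print(n,c["vfov"],c["cx"],c["cy"],np.round(-np.array(c["R"]).T@np.array(c["t"]),3),[k for k in c])
o=get_obs();print(o)
try: print(hold_point_z)
except Exception as e: print(e)
E
```

```text
scene 53.752522279472394 322.26510264351595 205.83555304136235 [ 1.382 -0.086  0.597] ['color', 'vfov', 'cx', 'cy', 'R', 't']
top 42.16079222499363 319.74483761856703 198.23850697522607 [0.358 0.012 1.37 ] ['color', 'vfov', 'cx', 'cy', 'R', 't']
wrist 61.556109027106785 324.60403800415276 200.62812926780003 [ 0.25  -0.659  0.383] ['color', 'vfov', 'cx', 'cy', 'R', 't']
{'clock': 0.15, 'q': array([-1.35528526e+00,  3.79281587e-01,  1.73461852e+00,  3.34125373e-06,
        1.02853584e+00, -3.33072313e-02]), 'qd': array([ 0.0002064 , -0.00290221, -0.00080253,  0.00065699,  0.00137923,
        0.00122221]), 'tau': array([-7.19226991e-04, -7.64108777e+01, -4.34654474e+01,  6.50930218e-02,
        4.09630768e-02, -6.20261380e-05]), 'eef_pos': array([ 0.17230851, -0.67815763,  0.21345742]), 'tcp_rot': array([-4.20029486e-04,  9.92271177e-01,  1.24087603e-01, -3.69351469e-05]), 'ft_force': array([-0.87206031, -0.31150517, -0.28587636]), 'wrist_torque': array([-0.00746297,  0.00407769,  0.05180325]), 'finger_force': 0.0, 'finger_gap': 0.9979530112652614}
0.0188
```

View pics/top0.png

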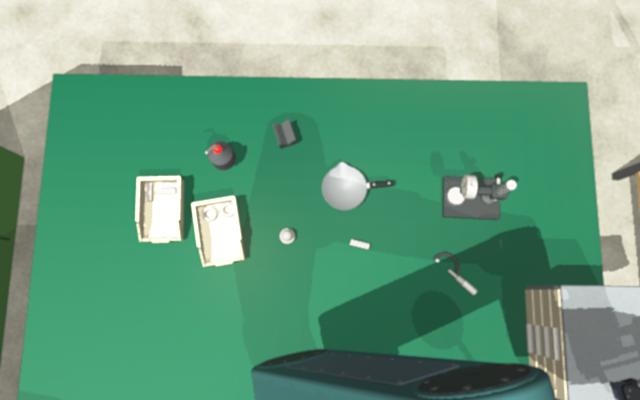

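View pics/scene0.png

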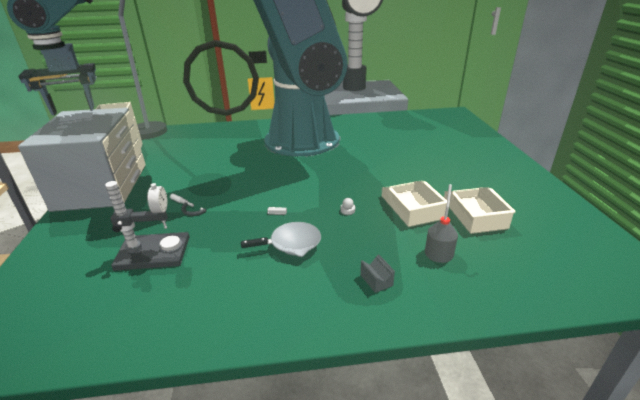

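The top view has +x up and +y left. Keys appear to be in the left bin (160,209) and rings in the one at (218,231). The ball on its ring is at (288,236), the key at (360,244), the dish at (344,187) and the gauge at (471,196). I'll zoom in.

Run:
```python
import cv2
t=cv2.imread("pics/top0.png")
a=cv2.resize(t[160:280,130:310],None,fx=4.4,fy=4.4,interpolation=cv2.INTER_CUBIC)
b=cv2.resize(t[150:300,310:525],None,fx=3.7,fy=3.7,interpolation=cv2.INTER_CUBIC)
cv2.imwrite("pics/a.png",a);cv2.imwrite("pics/b.png",b)
```

```text
(no output)
```

View pics/a.png

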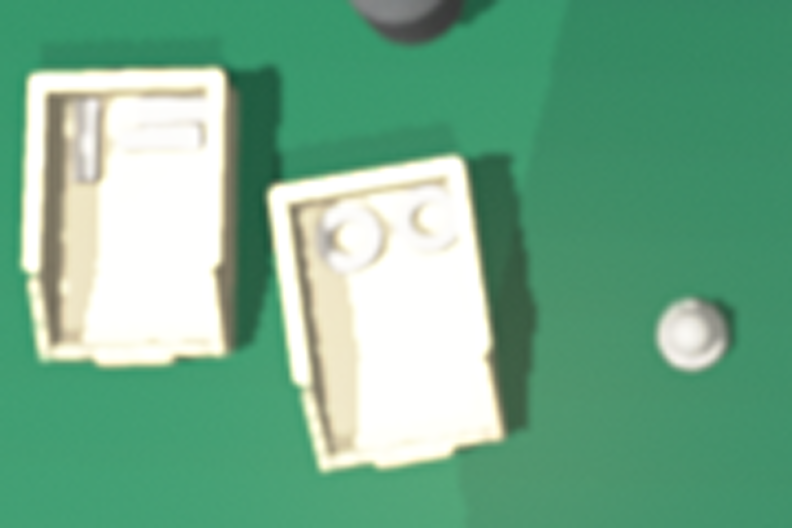

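View pics/b.png

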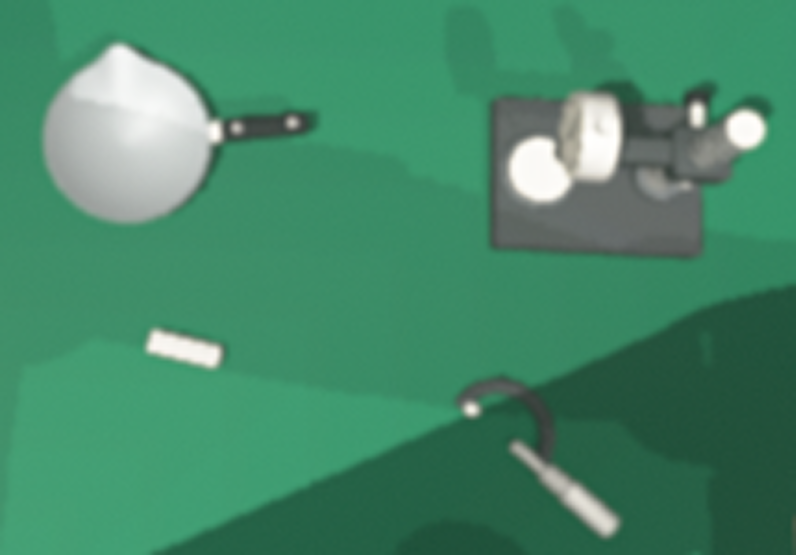

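Crops show: keys in the left bin, rings in the right bin, ball on ring at crop a (690,334). In crop b the dish is at (128,138), its lip at (118,42), the handle end at (317,120), the key centre at (185,348) and the anvil at (543,168).

```bash
cat > h.py <<'E'
import numpy as np,pickle
def ray(c,u,v,z):
    f=200/np.tan(np.radians(c["vfov"])/2)
    R=np.array(c["R"]);t=np.array(c["t"])
    o=-R.T@t; d=R.T@np.array([(u-c["cx"])/f,(v-c["cy"])/f,1])
    return o+d*(z-o[2])/d[2]
E
python3 - <<'E'
from h import *
c=pickle.load(open("top.pkl","rb"))
A=lambda u,v,z:ray(c,130+u/4.4-.4,160+v/4.4-.4,z)
B=lambda u,v,z:ray(c,310+u/3.7-.4,150+v/3.7-.4,z)
P={}
for n,f,u,v,z in [("kbl",A,28,70,.052),("kbr",A,227,67,.052),("kfl",A,42,360,.026),("kfr",A,228,355,.026),
 ("rbl",A,268,188,.052),("rbr",A,464,156,.052),("rfl",A,320,470,.026),("rfr",A,505,438,.026),("ball",A,690,334,.030),("ring",A,692,335,.014),
 ("dish",B,128,138,.026),("lip",B,118,42,.023),("hend",B,317,120,.03),("hbeg",B,222,131,.03),("k1",B,150,328,.014),("k2",B,225,345,.014),("k3",B,219,369,.014),("k4",B,147,351,.014),
 ("anv",B,541,169,.032),("g1",B,490,97,.018),("g2",B,491,248,.018),("g3",B,703,258,.018)]:
    P[n]=f(u,v,z); print(n,np.round(P[n],4))
d=lambda a,b:(np.linalg.norm((P[a]-P[b])[:2]).round(4),np.degrees(np.arctan2(*(P[b]-P[a])[[1,0]])).round(1))
for a,b in [("kbl","kbr"),("rbl","rbr"),("kfl","kbl"),("kfr","kbr"),("rfl","rbl"),("rfr","rbr"),("dish","lip"),("dish","hend"),("hbeg","hend"),("k1","k2"),("k4","k3"),("g1","g2"),("g2","g3")]: print(a,b,d(a,b))
print("key",np.mean([P[k] for k in("k1","k2","k3","k4")],0))
E
```

```text
kbl [0.6491 0.4782 0.052 ]
kbr [0.6525 0.3614 0.052 ]
kfl [0.4806 0.4663 0.026 ]
kfr [0.485  0.3575 0.026 ]
rbl [0.5805 0.3332 0.052 ]
rbr [0.6011 0.2197 0.052 ]
rfl [0.4185 0.3    0.026 ]
rfr [0.4384 0.193  0.026 ]
ball [0.5004 0.086  0.03  ]
ring [0.5015 0.0857 0.014 ]
dish [ 0.6317 -0.0634  0.026 ]
lip [ 0.703  -0.0561  0.023 ]
hend [ 0.6459 -0.1982  0.03  ]
hbeg [ 0.6369 -0.1303  0.03  ]
k1 [ 0.497  -0.0802  0.014 ]
k2 [ 0.4857 -0.1333  0.014 ]
k3 [ 0.4687 -0.1289  0.014 ]
k4 [ 0.4807 -0.0781  0.014 ]
anv [ 0.6121 -0.3569  0.032 ]
g1 [ 0.6672 -0.3257  0.018 ]
g2 [ 0.5569 -0.3231  0.018 ]
g3 [ 0.5517 -0.4744  0.018 ]
kbl kbr (np.float64(0.1169), np.float64(-88.3))
rbl rbr (np.float64(0.1154), np.float64(-79.7))
kfl kbl (np.float64(0.1689), np.float64(4.1))
kfr kbr (np.float64(0.1676), np.float64(1.3))
rfl rbl (np.float64(0.1653), np.float64(11.6))
rfr rbr (np.float64(0.1648), np.float64(9.3))
dish lip (np.float64(0.0717), np.float64(5.8))
dish hend (np.float64(0.1356), np.float64(-84.0))
hbeg hend (np.float64(0.0686), np.float64(-82.5))
k1 k2 (np.float64(0.0543), np.float64(-102.1))
k4 k3 (np.float64(0.0523), np.float64(-103.3))
g1 g2 (np.float64(0.1103), np.float64(178.6))
g2 g3 (np.float64(0.1514), np.float64(-92.0))
key [ 0.48302674 -0.10510227  0.014     ]
```

```bash
python3 -m inch '[{"xyz":[27,33,8],"turn":63},{"xyz":[27,33,8],"turn":63},{"xyz":[27,33,8],"turn":63},{"xyz":[27,33,8],"turn":63},{"xyz":[27,33,8],"turn":63},{"xyz":[27,33,8],"turn":63},{"xyz":[27,33,8],"turn":63},{"xyz":[27,33,8],"turn":63},{"xyz":[27,33,8],"turn":63},{"xyz":[28,60,8],"turn":63},{"xyz":[28,60,8],"turn":63},{"xyz":[28,60,8],"turn":63}]' 20; python3 -m inch '[{"xyz":[0,15,0]},{"xyz":[0,15,0]},{"xyz":[0,15,0]},{"xyz":[0,15,0]},{"xyz":[0,15,0]},{"xyz":[0,15,0]}]'
python3 - <<'E'
from plant import *
import pickle,cv2
c=capture("wrist");pickle.dump(c,open("w1.pkl","wb"));cv2.imwrite("pics/w1.png",c["color"][:,:,::-1])
o=get_obs();print(o["eef_pos"],o["tcp_rot"],o["q"])
E
```

```text
[ 0.17232708 -0.67822615  0.21355266] [-3.31987230e-04  9.92274862e-01  1.24058406e-01 -1.50269376e-05] [-1.35529089e+00  3.79214027e-01  1.73452164e+00  3.56001554e-05
  1.02852094e+00 -3.32706618e-02]invalid input at $[0]: expected keys xyz, turn, hand
invalid input at $[0]: expected keys xyz, turn, hand
```

View pics/w1.png

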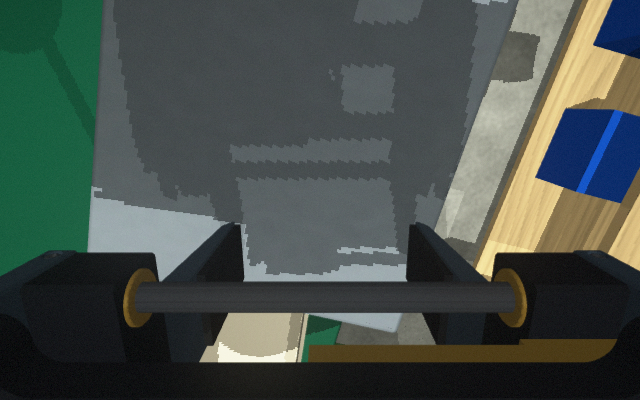

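The call was refused because every key is required, so this view only shows the cabinet beneath the gripper. I'll rise first, then move.

```bash
python3 -m inch '[{"xyz":[0,0,8],"turn":0,"hand":9.1},{"xyz":[0,0,8],"turn":0,"hand":9.1},{"xyz":[27,33,8],"turn":63,"hand":9.1},{"xyz":[27,33,8],"turn":63,"hand":9.1},{"xyz":[27,33,8],"turn":63,"hand":9.1},{"xyz":[27,33,8],"turn":63,"hand":9.1},{"xyz":[27,33,8],"turn":63,"hand":9.1},{"xyz":[27,33,8],"turn":63,"hand":9.1},{"xyz":[27,33,8],"turn":63,"hand":9.1},{"xyz":[27,33,8],"turn":63,"hand":9.1},{"xyz":[27,33,8],"turn":63,"hand":9.1},{"xyz":[27,33,8],"turn":63,"hand":9.1}]' 20; python3 -m inch '[{"xyz":[0,31,0],"turn":0,"hand":9.1},{"xyz":[0,31,0],"turn":0,"hand":9.1},{"xyz":[0,31,0],"turn":0,"hand":9.1},{"xyz":[0,31,0],"turn":0,"hand":9.1},{"xyz":[0,31,0],"turn":0,"hand":9.1},{"xyz":[0,31,0],"turn":0,"hand":9.1},{"xyz":[0,31,0],"turn":0,"hand":9.1},{"xyz":[0,31,0],"turn":0,"hand":9.1}]'
python3 - <<'E'
from plant import *
import pickle,cv2
c=capture("wrist");pickle.dump(c,open("w1.pkl","wb"));cv2.imwrite("pics/w2.png",c["color"][:,:,::-1])
o=get_obs();print(o["eef_pos"],o["tcp_rot"],o["q"])
E
```

```text
clock: 1.4
eef_pos: [0.444, -0.3461, 0.2939]
tcp_rot: [-0.0, 0.78, 0.626, 0.0]
ft_force: [0.3, -0.7, -0.1]
finger_gap: 0.998
finger_force: 0.0
clock: 2.2
eef_pos: [0.4423, -0.0377, 0.294]
tcp_rot: [0.0, 0.78, 0.625, 0.0]
ft_force: [-0.3, -0.3, -0.9]
finger_gap: 1.0
finger_force: 0.0
[ 0.44247287 -0.03880174  0.29403034] [ 1.95090036e-04  7.80861044e-01  6.24704723e-01 -9.00383464e-06] [-1.39780373e-01 -1.49978788e-01  2.17071870e+00 -3.11925718e-04
  1.12058129e+00  8.16449567e-02]
```

View pics/w2.png

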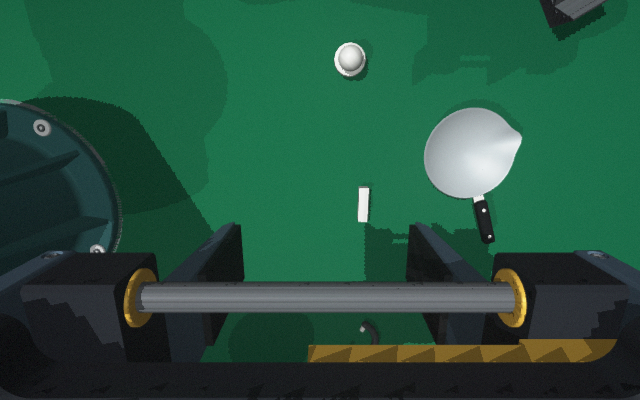

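The wrist view shows the ball on its ring at (350,58), the key at (364,204), the dish at (472,153) with its lip at (521,138), and the handle from (481,203) to (489,243). I'll fit these.

```bash
python3 - <<'E'
from h import *
import cv2
c=pickle.load(open("w1.pkl","rb"));hsv=cv2.cvtColor(c["color"],cv2.COLOR_RGB2HSV)
o=-np.array(c["R"]).T@np.array(c["t"]);print("cam",o.round(3))
def comp(m,box):
    x0,y0,x1,y1=box;s=np.zeros_like(m);s[y0:y1,x0:x1]=m[y0:y1,x0:x1]
    s=cv2.morphologyEx(s,cv2.MORPH_OPEN,np.ones((2,2),np.uint8))
    return max(cv2.findContours(s,cv2.RETR_EXTERNAL,cv2.CHAIN_APPROX_NONE)[0],key=cv2.contourArea)[:,0,:].astype(float)
W=lambda p,z:np.array([ray(c,u,v,z) for u,v in p])[:,:2]
def fitc(p):
    a=np.linalg.lstsq(np.c_[2*p,np.ones(len(p))],(p**2).sum(1),rcond=None)[0];return a[:2],np.sqrt(a[2]+a[0]**2+a[1]**2)
br=((hsv[:,:,1]<70)&(hsv[:,:,2]>110)).astype(np.uint8)
p=comp(br,(325,35,380,85));print("ring@14",fitc(W(p,.012)),len(p))
# dark-edge ball: use brightness within? 
p=comp(br,(345,175,385,235));r=cv2.minAreaRect(W(p,.012).astype(np.float32)*1000);print("key",r)
print("boxPts",cv2.boxPoints(r).round(1).tolist())
p=comp(br,(405,95,535,205));q=W(p,.026);ce,_=fitc(q)
for _ in range(8):
    d=np.linalg.norm(q-ce,axis=1);ce,rr=fitc(q[abs(d-.0575)<.004])
far=q[np.argsort(-np.linalg.norm(q-ce,axis=1))[:3]].mean(0);print("dish",ce,rr,"far",far,np.degrees(np.arctan2(*(far-ce)[::-1])),np.linalg.norm(far-ce))
dk=(hsv[:,:,2]<45).astype(np.uint8)
p=comp(dk,(465,196,500,250));r=cv2.minAreaRect(W(p,.032).astype(np.float32)*1000);print("handle",r)
h=np.array(r[0])/1000;print("angle",np.degrees(np.arctan2(*(h-ce)[::-1])),np.linalg.norm(h-ce))
E
python3 - <<'E'
import cv2
t=cv2.imread("pics/w2.png")[85:255,330:540]
cv2.imwrite("pics/w2z.png",cv2.resize(t,None,fx=3.5,fy=3.5,interpolation=cv2.INTER_CUBIC))
E
```

```text
cam [0.46  0.039 0.464]
ring@14 (array([0.50296153, 0.08224536]), np.float64(0.019189336679293324)) 91
key ((484.1513977050781, -107.4000015258789), (51.58538055419922, 14.976797103881836), 76.6988754272461)
boxPts [[470.8999938964844, -130.8000030517578], [485.5, -134.1999969482422], [497.3999938964844, -84.0], [482.79998779296875, -80.5999984741211]]
dish [ 0.63182338 -0.06638364] 0.058874335265662166 far [ 0.69927935 -0.05868127] 6.514026177989631 0.06789429309331854
handle ((640.0984497070312, -163.28172302246094), (17.422758102416992, 64.29447174072266), 5.602499008178711)
angle -85.11879721533415 0.09725078633541806
```

```bash
python3 -m inch '[{"xyz":[6.0,12.1,-18],"turn":0,"hand":6},{"xyz":[6.0,12.1,-18],"turn":0,"hand":6},{"xyz":[6.0,12.1,-18],"turn":0,"hand":6},{"xyz":[6.0,12.1,-18],"turn":0,"hand":6},{"xyz":[6.0,12.1,-18],"turn":0,"hand":6},{"xyz":[6.0,12.1,-23],"turn":0,"hand":6},{"xyz":[6.0,12.1,-26],"turn":0,"hand":6},{"xyz":[6.0,12.1,-27.5],"turn":0,"hand":6},{"xyz":[6.0,12.1,-27.5],"turn":0,"hand":6},{"xyz":[6.0,12.1,-27.5],"turn":0,"hand":6}]' 12
python3 -m inch '[{"xyz":[0,0,0],"turn":0,"hand":2.5},{"xyz":[0,0,0],"turn":0,"hand":2.5},{"xyz":[0,0,0],"turn":0,"hand":2.5},{"xyz":[0,0,0],"turn":0,"hand":2.5},{"xyz":[0,0,0],"turn":0,"hand":2.5},{"xyz":[0,0,0],"turn":0,"hand":2.5},{"xyz":[0,0,0],"turn":0,"hand":2.5},{"xyz":[0,0,1],"turn":0,"hand":2.5},{"xyz":[0,0,3],"turn":0,"hand":2.5},{"xyz":[0,0,6],"turn":0,"hand":2.5},{"xyz":[0,0,8],"turn":0,"hand":2.5},{"xyz":[0,0,8],"turn":0,"hand":2.5}]' 12
```

```text
clock: 3.25
eef_pos: [0.5029, 0.0812, 0.0191]
tcp_rot: [-0.0, 0.782, 0.624, -0.0]
ft_force: [-0.1, -0.3, -0.2]
finger_gap: 0.656
finger_force: 0.0
clock: 4.45
eef_pos: [0.5039, 0.0828, 0.1017]
tcp_rot: [0.001, 0.781, 0.624, 0.002]
ft_force: [-0.1, 0.9, -0.5]
finger_gap: 0.317
finger_force: 12.0
```

```bash
python3 -m inch '[{"xyz":[3,-4,0],"turn":0,"hand":2.5},{"xyz":[6,-7,0],"turn":0,"hand":2.5},{"xyz":[9,-10,0],"turn":0,"hand":2.5},{"xyz":[12,-13,0],"turn":0,"hand":2.5},{"xyz":[12.9,-14.9,0],"turn":0,"hand":2.5},{"xyz":[12.9,-14.9,0],"turn":0,"hand":2.5},{"xyz":[12.9,-14.9,0],"turn":0,"hand":2.5},{"xyz":[12.9,-14.9,0],"turn":0,"hand":2.5}]'
python3 - <<'E'
from plant import *
import pickle,cv2
c=capture("wrist");pickle.dump(c,open("w3.pkl","wb"));cv2.imwrite("pics/w3.png",c["color"][:,:,::-1])
o=get_obs();print(o["eef_pos"],o["tcp_rot"])
import numpy as np
f=200/np.tan(np.radians(c["vfov"])/2)
for p in [o["eef_pos"],np.array(o["eef_pos"])+[0,0,.005],[.632,-.066,.005],[.632-.0563,-.072,.026],[.632,-.066+.0563,.026]]:
    k=np.array(c["R"])@p+np.array(c["t"]);print((f*k[:2]/k[2]+[c["cx"],c["cy"]]).round(1))
E
```

```text
clock: 5.25
eef_pos: [0.6302, -0.0656, 0.0984]
tcp_rot: [-0.001, 0.781, 0.624, -0.0]
ft_force: [0.2, -1.2, -0.9]
finger_gap: 0.318
finger_force: 12.0
[ 0.63041543 -0.06551296  0.09864001] [-3.47765024e-04  7.80933494e-01  6.24614013e-01 -3.02660866e-04]
[322.9 251.3]
[322.9 255.2]
[325.7 202.9]
[256.5 233.1]
[308.6 137.5]
```

View pics/w3.png

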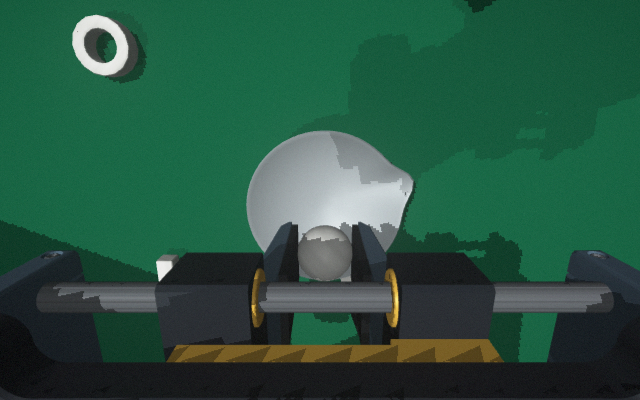

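The ball is held centred between the pads at (325,253). The dish rim runs from (247,203) to (330,131) with the lip at (412,185), and the ring is at (104,46). Refit from here.

Run:
```python
from h import *
import cv2
c=pickle.load(open("w3.pkl","rb"));hsv=cv2.cvtColor(c["color"],cv2.COLOR_RGB2HSV)
br=((hsv[:,:,1]<90)&(hsv[:,:,2]>60)).astype(np.uint8)
def comp(box):
    x0,y0,x1,y1=box;s=np.zeros_like(br);s[y0:y1,x0:x1]=br[y0:y1,x0:x1]
    s=cv2.morphologyEx(s,cv2.MORPH_OPEN,np.ones((3,3),np.uint8))
    return max(cv2.findContours(s,cv2.RETR_EXTERNAL,cv2.CHAIN_APPROX_NONE)[0],key=cv2.contourArea)[:,0,:].astype(float)
W=lambda p,z:np.array([ray(c,u,v,z) for u,v in p])[:,:2]
def fitc(p):
    a=np.linalg.lstsq(np.c_[2*p,np.ones(len(p))],(p**2).sum(1),rcond=None)[0];return a[:2],np.sqrt(a[2]+a[0]**2+a[1]**2)
p=comp((220,110,430,245));p=p[(p[:,1]<235)];q=W(p,.026);ce=np.array([.632,-.066])
for _ in range(8):
    d=np.linalg.norm(q-ce,axis=1);s=q[(abs(d-.0585)<.004)];ce,rr=fitc(s)
far=q[np.argsort(-np.linalg.norm(q-ce,axis=1))[:3]].mean(0)
print("dish",ce,rr,len(s),np.degrees(np.arctan2(*(far-ce)[::-1])))
p=comp((60,5,145,85));print("ring",fitc(W(p,.014)))
```

```text
dish [ 0.63147314 -0.06522701] 0.059324977570605765 248 7.091220098482448
ring (array([0.50681986, 0.08128183]), np.float64(0.021041436305883208))
```

```bash
python3 -m inch '[{"xyz":[0.1,0,-3],"turn":0,"hand":2.5},{"xyz":[0.1,0,-6],"turn":0,"hand":2.5},{"xyz":[0.1,0,-7.4],"turn":0,"hand":2.5},{"xyz":[0.1,0,-7.9],"turn":0,"hand":2.5},{"xyz":[0.1,0,-8.2],"turn":0,"hand":2.5},{"xyz":[0.1,0,-8.2],"turn":0,"hand":2.5},{"xyz":[0.1,0,-8.2],"turn":0,"hand":2.5}]'
python3 -m inch '[{"xyz":[0,0,0],"turn":0,"hand":3.2},{"xyz":[0,0,0],"turn":0,"hand":3.4},{"xyz":[0,0,0],"turn":0,"hand":3.7},{"xyz":[0,0,0],"turn":0,"hand":3.7},{"xyz":[0,0,0],"turn":0,"hand":3.7},{"xyz":[0,0,0.5],"turn":0,"hand":3.7},{"xyz":[0,0,1.5],"turn":0,"hand":3.7},{"xyz":[0,0,4],"turn":0,"hand":3.7},{"xyz":[0,0,8],"turn":0,"hand":4},{"xyz":[0,0,10],"turn":0,"hand":4},{"xyz":[0,0,10],"turn":0,"hand":4}]'
```

```text
clock: 6.0
eef_pos: [0.633, -0.0665, 0.018]
tcp_rot: [0.0, 0.781, 0.624, 0.0]
ft_force: [0.5, -0.5, -1.8]
finger_gap: 0.32
finger_force: 12.0
clock: 7.1
eef_pos: [0.6344, -0.0667, 0.121]
tcp_rot: [0.002, 0.781, 0.624, 0.002]
ft_force: [-0.2, -0.1, -1.0]
finger_gap: 0.437
finger_force: 0.0
```

```bash
python3 -m inch '[{"xyz":[-14.8,-4.1,0],"turn":-0.5,"hand":5},{"xyz":[-14.8,-4.1,0],"turn":-0.5,"hand":5},{"xyz":[-14.8,-4.1,0],"turn":-0.5,"hand":5},{"xyz":[-14.8,-4.1,-2],"turn":-0.5,"hand":5},{"xyz":[-14.8,-4.1,-6],"turn":-0.5,"hand":5},{"xyz":[-14.8,-4.1,-9.5],"turn":-0.5,"hand":5},{"xyz":[-14.8,-4.1,-10.9],"turn":-0.5,"hand":5},{"xyz":[-14.8,-4.1,-11.2],"turn":-0.5,"hand":5},{"xyz":[-14.8,-4.1,-11.2],"turn":-0.5,"hand":5}]' 30
python3 -m inch '[{"xyz":[0,0,0],"turn":0,"hand":1},{"xyz":[0,0,0],"turn":0,"hand":1},{"xyz":[0,0,0],"turn":0,"hand":1},{"xyz":[0,0,0],"turn":0,"hand":1},{"xyz":[0,0,0],"turn":0,"hand":1},{"xyz":[0,0,0],"turn":0,"hand":1},{"xyz":[0,0,0],"turn":0,"hand":1},{"xyz":[0,0,0],"turn":0,"hand":1},{"xyz":[0,0,2],"turn":0,"hand":1},{"xyz":[0,0,6],"turn":0,"hand":1},{"xyz":[0,0,11],"turn":0,"hand":1},{"xyz":[0,0,15],"turn":0,"hand":1}]' 30
```

```text
clock: 8.0
eef_pos: [0.4846, -0.1075, 0.0053]
tcp_rot: [-0.0, 0.784, 0.621, -0.0]
ft_force: [0.0, -0.0, 1.1]
finger_gap: 0.546
finger_force: 0.0
clock: 9.2
eef_pos: [0.4843, -0.1074, 0.1571]
tcp_rot: [0.0, 0.784, 0.621, 0.0]
ft_force: [0.0, -0.6, -1.4]
finger_gap: 0.152
finger_force: 30.0
```

```bash
python3 -m inch '[{"xyz":[6.3,51.9,0],"turn":15,"hand":1},{"xyz":[6.3,51.9,0],"turn":15,"hand":1},{"xyz":[6.3,51.9,0],"turn":15,"hand":1},{"xyz":[6.3,51.9,0],"turn":15,"hand":1},{"xyz":[6.3,51.9,0],"turn":15,"hand":1},{"xyz":[6.3,51.9,0],"turn":15,"hand":1},{"xyz":[6.3,51.9,0],"turn":15,"hand":1},{"xyz":[6.3,51.9,0],"turn":15,"hand":1},{"xyz":[6.3,51.9,0],"turn":15,"hand":1},{"xyz":[6.3,51.9,0],"turn":15,"hand":1},{"xyz":[6.3,51.9,0],"turn":15,"hand":1},{"xyz":[6.3,51.9,0],"turn":15,"hand":1}]'
python3 - <<'E'
from plant import *
import pickle,cv2
c=capture("wrist");pickle.dump(c,open("w4.pkl","wb"));cv2.imwrite("pics/w4.png",c["color"][:,:,::-1])
o=get_obs();print(o["eef_pos"],o["tcp_rot"])
E
```

```text
clock: 10.4
eef_pos: [0.5472, 0.4144, 0.1546]
tcp_rot: [-0.0, 0.695, 0.719, 0.0]
ft_force: [0.8, 0.2, -1.4]
finger_gap: 0.15
finger_force: 30.0
[0.5469169  0.41253049 0.15434989] [-4.97737082e-05  6.95575348e-01  7.18453084e-01 -3.15937809e-04]
```

View pics/w4.png

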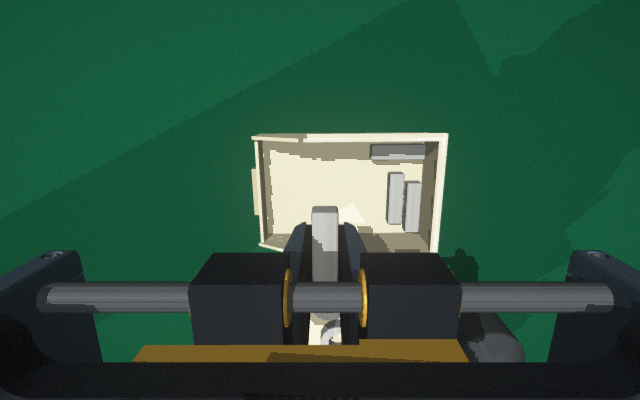

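The key is held at (325,245). The key bin's rim corners are at about (447,133), (437,252) and (254,137), and its keys lie at the back. I'll check the bin centre.

Run:
```python
from h import *
c=pickle.load(open("w4.pkl","rb"))
for u,v,z in [(447,133,.052),(437,252,.052),(254,137,.026),(259,247,.026),(272,150,.003),(425,158,.003),(424,236,.003),(268,236,.003)]: print(u,v,ray(c,u,v,z).round(4))
```

```text
447 133 [0.6439 0.4731 0.052 ]
437 252 [0.6491 0.3697 0.052 ]
254 137 [0.4844 0.462  0.026 ]
259 247 [0.4867 0.3572 0.026 ]
272 150 [0.4966 0.4479 0.003 ]
425 158 [0.6436 0.4453 0.003 ]
424 236 [0.6521 0.365  0.003 ]
268 236 [0.4917 0.3594 0.003 ]
```

```bash
python3 -m inch '[{"xyz":[0,0.2,-4],"turn":2,"hand":1},{"xyz":[0,0.2,-8],"turn":2,"hand":1},{"xyz":[0,0.2,-12],"turn":2,"hand":1},{"xyz":[0,0.2,-14],"turn":2,"hand":1},{"xyz":[0,0.2,-14.6],"turn":2,"hand":1},{"xyz":[0,0.2,-14.6],"turn":2,"hand":1},{"xyz":[0,0.2,-14.6],"turn":2,"hand":1},{"xyz":[0,0.2,-14.6],"turn":2,"hand":3},{"xyz":[0,0.2,-14.6],"turn":2,"hand":3},{"xyz":[0,0.2,-14.6],"turn":2,"hand":3},{"xyz":[0,0.2,-14.6],"turn":2,"hand":3},{"xyz":[0,0.2,-14.6],"turn":2,"hand":3}]'
python3 -m inch '[{"xyz":[0,0,2],"turn":0,"hand":3.5},{"xyz":[0,0,6],"turn":0,"hand":4},{"xyz":[0,0,11],"turn":0,"hand":5},{"xyz":[0,0,14],"turn":0,"hand":6},{"xyz":[-4,-33.3,14],"turn":-8,"hand":6},{"xyz":[-4,-33.3,14],"turn":-8,"hand":6},{"xyz":[-4,-33.3,14],"turn":-8,"hand":6},{"xyz":[-4,-33.3,14],"turn":-8,"hand":6},{"xyz":[-4,-33.3,14],"turn":-8,"hand":6},{"xyz":[-4,-33.3,14],"turn":-8,"hand":6},{"xyz":[-4,-33.3,14],"turn":-8,"hand":6},{"xyz":[-4,-33.3,14],"turn":-8,"hand":6}]'
```

```text
clock: 11.65
eef_pos: [0.5474, 0.4136, 0.009]
tcp_rot: [0.0, 0.684, 0.73, 0.0]
ft_force: [0.5, 0.3, 0.3]
finger_gap: 0.328
finger_force: 0.0
clock: 12.85
eef_pos: [0.5066, 0.0775, 0.149]
tcp_rot: [0.0, 0.734, 0.679, -0.0]
ft_force: [-0.1, 0.4, -0.3]
finger_gap: 0.66
finger_force: 0.0
```

```bash
python3 -m inch '[{"xyz":[0,0,-5],"turn":0,"hand":6},{"xyz":[0,0,-10],"turn":0,"hand":6},{"xyz":[0,0,-13],"turn":0,"hand":6},{"xyz":[0,0,-14.2],"turn":0,"hand":6},{"xyz":[0,0,-14.4],"turn":0,"hand":6},{"xyz":[0,0,-14.4],"turn":0,"hand":3},{"xyz":[0,0,-14.4],"turn":0,"hand":3},{"xyz":[0,0,-14.4],"turn":0,"hand":3},{"xyz":[0,0,-14.4],"turn":0,"hand":3},{"xyz":[0,0,-14.4],"turn":0,"hand":3},{"xyz":[0,0,-14.4],"turn":0,"hand":3},{"xyz":[0,0,-14.4],"turn":0,"hand":3}]' 30
python3 -m inch '[{"xyz":[0,0,0],"turn":0,"hand":3},{"xyz":[0,0,2],"turn":0,"hand":3},{"xyz":[0,0,6],"turn":0,"hand":3},{"xyz":[0,0,11],"turn":0,"hand":3},{"xyz":[0,0,14],"turn":-8,"hand":3},{"xyz":[0,0,14],"turn":-16,"hand":3},{"xyz":[0,5,14],"turn":-75,"hand":3},{"xyz":[-2,10,14],"turn":-75,"hand":3},{"xyz":[-2,15,14],"turn":-75,"hand":3},{"xyz":[-2,17,14],"turn":-75,"hand":3},{"xyz":[-2,17,14],"turn":-75,"hand":3},{"xyz":[-2,17,14],"turn":-75,"hand":3}]'
```

```text
clock: 14.05
eef_pos: [0.5084, 0.0807, 0.0062]
tcp_rot: [0.001, 0.733, 0.68, 0.001]
ft_force: [-2.0, 1.3, 9.4]
finger_gap: 0.424
finger_force: 30.0
clock: 15.25
eef_pos: [0.4872, 0.2518, 0.1456]
tcp_rot: [-0.0, 0.984, 0.178, 0.0]
ft_force: [0.1, -0.3, -0.5]
finger_gap: 0.428
finger_force: 30.0
```

```bash
python3 -m inch '[{"xyz":[0,0,0],"turn":-5,"hand":3},{"xyz":[0,0,0],"turn":-10,"hand":3},{"xyz":[0,0,0],"turn":-10,"hand":3}]'
python3 - <<'E'
from plant import *
import pickle,cv2
c=capture("wrist");pickle.dump(c,open("w5.pkl","wb"));cv2.imwrite("pics/w5.png",c["color"][:,:,::-1])
o=get_obs();print(o["eef_pos"],o["tcp_rot"])
E
```

```text
clock: 15.55
eef_pos: [0.4874, 0.2506, 0.1456]
tcp_rot: [-0.0, 0.996, 0.093, 0.0]
ft_force: [-0.4, 0.4, -1.5]
finger_gap: 0.427
finger_force: 30.0
[0.4874197  0.25056689 0.14547312] [-1.23323176e-04  9.95512267e-01  9.46318537e-02  3.50022580e-04]
```

View pics/w5.png

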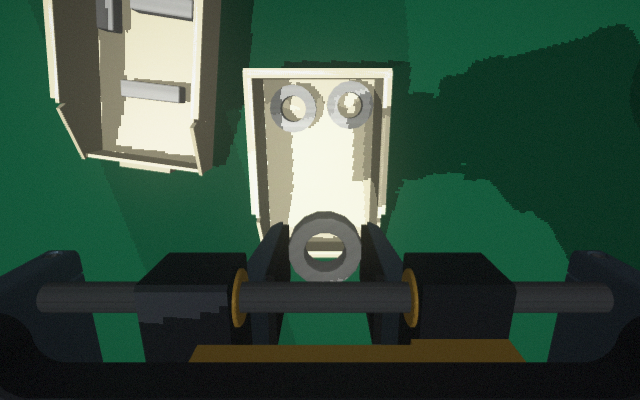

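The key lies in the key bin at (150,92). The ring is held at (325,247). The ring bin's back rim corners are at (244,70) and (392,70), its front shoulders near (262,240) and (378,235).

Run:
```python
from h import *
c=pickle.load(open("w5.pkl","rb"))
for u,v,z in [(244,70,.052),(392,70,.052),(262,238,.026),(380,233,.026)]: print(u,v,ray(c,u,v,z).round(4))
a,b=ray(c,244,70,.052),ray(c,392,70,.052);m=(a+b)/2;d=(a-b)[:2];d/=np.linalg.norm(d);x=np.array([d[1],-d[0]]);print(np.linalg.norm(a-b),np.degrees(np.arctan2(x[1],x[0])),"free",m[:2]-.1*x-.002*x)
```

```text
244 70 [0.5778 0.3272 0.052 ]
392 70 [0.5981 0.2203 0.052 ]
262 238 [0.4369 0.2992 0.026 ]
380 233 [0.4622 0.1928 0.026 ]
0.1087600590383926 10.765184783335439 free [0.48774199 0.2546825 ]
```

```bash
python3 -m inch '[{"xyz":[-0.4,0.3,-4],"turn":0,"hand":3},{"xyz":[-0.4,0.3,-8],"turn":0,"hand":3},{"xyz":[-0.4,0.3,-11.5],"turn":0,"hand":3},{"xyz":[-0.4,0.3,-13],"turn":0,"hand":3},{"xyz":[-0.4,0.3,-13.5],"turn":0,"hand":3},{"xyz":[-0.4,0.3,-13.5],"turn":0,"hand":3},{"xyz":[-0.4,0.3,-13.5],"turn":0,"hand":3},{"xyz":[-0.4,0.3,-13.5],"turn":0,"hand":5},{"xyz":[-0.4,0.3,-13.5],"turn":0,"hand":5},{"xyz":[-0.4,0.3,-13.5],"turn":0,"hand":5},{"xyz":[-0.4,0.3,-13.5],"turn":0,"hand":5},{"xyz":[-0.4,0.3,-13.5],"turn":0,"hand":5}]'
python3 -m inch '[{"xyz":[0,0,2],"turn":0,"hand":5},{"xyz":[0,0,6],"turn":0,"hand":5},{"xyz":[0,0,11],"turn":8,"hand":5},{"xyz":[0,0,16],"turn":16,"hand":5},{"xyz":[1,-5,19],"turn":24,"hand":5},{"xyz":[2,-10,19],"turn":32,"hand":5},{"xyz":[3,-15,19],"turn":40,"hand":5},{"xyz":[4,-20,19],"turn":48,"hand":5},{"xyz":[5,-25,19],"turn":56,"hand":5},{"xyz":[6,-30,19],"turn":64,"hand":5},{"xyz":[7,-33,19],"turn":72,"hand":5},{"xyz":[8,-37,19],"turn":80,"hand":5}]'
```

```text
clock: 16.8
eef_pos: [0.4834, 0.2536, 0.01]
tcp_rot: [-0.0, 0.996, 0.094, 0.0]
ft_force: [-0.5, 0.6, -0.1]
finger_gap: 0.547
finger_force: 0.0
clock: 18.0
eef_pos: [0.5602, -0.1051, 0.2001]
tcp_rot: [0.0, 0.709, 0.706, 0.0]
ft_force: [1.8, 1.1, -0.1]
finger_gap: 0.546
finger_force: 0.0
```

```bash
python3 -m inch '[{"xyz":[2,-2,0],"turn":5.7,"hand":5},{"xyz":[2,-2,0],"turn":5.7,"hand":5},{"xyz":[2,-2,0],"turn":5.7,"hand":5},{"xyz":[2,-2,0],"turn":5.7,"hand":5}]'
python3 - <<'E'
from plant import *
import pickle,cv2
from h import *
c=capture("wrist");pickle.dump(c,open("w6.pkl","wb"));cv2.imwrite("pics/w6.png",c["color"][:,:,::-1])
t=capture("top");pickle.dump(t,open("t6.pkl","wb"));cv2.imwrite("pics/t6.png",t["color"][:,:,::-1])
o=get_obs();print(o["eef_pos"],o["tcp_rot"])
f=200/np.tan(np.radians(c["vfov"])/2)
for p in [(.6315,-.0652,.026),(.6401,-.1633,.034),(.6315,-.0652,.02),(.64,-.195,.034)]:
    k=np.array(c["R"])@p+np.array(c["t"]);print((f*k[:2]/k[2]+[c["cx"],c["cy"]]).round(1))
E
```

```text
clock: 18.4
eef_pos: [0.5795, -0.1224, 0.1997]
tcp_rot: [-0.0, 0.675, 0.738, -0.0]
ft_force: [-0.9, 0.7, -0.3]
finger_gap: 0.549
finger_force: 0.0
[ 0.57967019 -0.12225809  0.19990136] [-1.59302637e-04  6.74677956e-01  7.38112204e-01 -7.14085767e-05]
[380.6 130.1]
[377.2 225. ]
[379.7 129.6]
[373.3 252.3]
```

```bash
python3 -m inch '[{"xyz":[6,-5,0],"turn":0,"hand":5},{"xyz":[6,-10,0],"turn":0,"hand":5},{"xyz":[6,-10,0],"turn":0,"hand":5},{"xyz":[6,-10,0],"turn":0,"hand":5},{"xyz":[6,-10,0],"turn":0,"hand":5}]'
cat > m.py <<'E'
from plant import *
import cv2
from h import *
c=capture("wrist");pickle.dump(c,open("w7.pkl","wb"));cv2.imwrite("pics/w7.png",c["color"][:,:,::-1])
o=get_obs();print(o["eef_pos"],o["tcp_rot"])
f=200/np.tan(np.radians(c["vfov"])/2);R=np.array(c["R"]);t=np.array(c["t"])
pr=lambda p:(lambda k:f*k[:2]/k[2]+[c["cx"],c["cy"]])(R@p+t)
W=lambda p,z:np.array([ray(c,u,v,z) for u,v in p])[:,:2]
hsv=cv2.cvtColor(c["color"],cv2.COLOR_RGB2HSV);h=pr(np.array([.640,-.163,.03])).round().astype(int);d=pr(np.array([.632,-.066,.026]));print("px",h,d)
m=np.zeros((400,640),np.uint8);w=30
m[h[1]-55:h[1]+55,h[0]-w:h[0]+w]=(hsv[:,:,2]<60)[h[1]-55:h[1]+55,h[0]-w:h[0]+w]
n,l,s,_=cv2.connectedComponentsWithStats(m);print(s[1:][s[1:,4]>80].tolist())
i=1+np.argmax(s[1:,4]);p=np.argwhere(l==i)[:,::-1].astype(float)
r=cv2.minAreaRect(W(p,.032).astype(np.float32)*1000);print("handle",r)
g=((hsv[:,:,1]<90)&(hsv[:,:,2]>60)).astype(np.uint8);g[int(d[1])+80:]=0
k=max(cv2.findContours(g,cv2.RETR_EXTERNAL,cv2.CHAIN_APPROX_NONE)[0],key=lambda q:cv2.contourArea(q)*(cv2.pointPolygonTest(q,tuple(map(float,d)),False)>=0))[:,0].astype(float)
q=W(k,.026);ce=np.array([.632,-.066])
for _ in range(8):
    e=np.linalg.norm(q-ce,axis=1);u=q[abs(e-.0585)<.004]
    a=np.linalg.lstsq(np.c_[2*u,np.ones(len(u))],(u**2).sum(1),rcond=None)[0];ce=a[:2]
far=q[np.argsort(-np.linalg.norm(q-ce,axis=1))[:3]].mean(0)
H=np.array(r[0])/1000-ce
print("dish",ce,np.sqrt(a[2]+ce@ce),"lip",np.degrees(np.arctan2(*(far-ce)[::-1])),"handle ang",np.degrees(np.arctan2(*H[::-1])),np.linalg.norm(H))
E
python3 m.py
```

```text
clock: 19.0
eef_pos: [0.6396, -0.2224, 0.1996]
tcp_rot: [-0.0, 0.675, 0.738, -0.0]
ft_force: [-0.0, 0.3, 0.1]
finger_gap: 0.549
finger_force: 0.0
[ 0.6395347  -0.22197426  0.19975821] [-4.10002180e-04  6.74692350e-01  7.38098951e-01 -6.47361995e-05]
px [330 123] [331.05047707  14.53791096]
[[323, 90, 17, 66, 794]]
handle ((641.1824340820312, -162.8150634765625), (15.652780532836914, 62.29446792602539), 5.868006229400635)
dish [ 0.63114666 -0.06593829] 0.05886339800470766 lip 5.417919248267147 handle ang -84.08564090054803 0.09739520364123191
```

```bash
python3 -m inch '[{"xyz":[0.1,3,0],"turn":0.7,"hand":5},{"xyz":[0.1,6.4,-3],"turn":0.7,"hand":5},{"xyz":[0.1,6.4,-8],"turn":0.7,"hand":5},{"xyz":[0.1,6.4,-13],"turn":0.7,"hand":5},{"xyz":[0.1,6.4,-17],"turn":0.7,"hand":5},{"xyz":[0.1,6.4,-18.8],"turn":0.7,"hand":4},{"xyz":[0.1,6.4,-19.2],"turn":0.7,"hand":3},{"xyz":[0.1,6.4,-19.2],"turn":0.7,"hand":2.6},{"xyz":[0.1,6.4,-19.2],"turn":0.7,"hand":2.4},{"xyz":[0.1,6.4,-19.2],"turn":0.7,"hand":2.4},{"xyz":[0.1,6.4,-19.2],"turn":0.7,"hand":2.4}]' 8
python3 - <<'E'
from plant import *
print(get_obs())
E
```

```text
clock: 20.15
eef_pos: [0.6419, -0.1594, 0.0093]
tcp_rot: [0.001, 0.67, 0.742, 0.0]
ft_force: [-0.4, 0.6, 0.7]
finger_gap: 0.263
finger_force: 0.0
{'clock': 20.15, 'q': array([-2.78633509e-01,  6.00641506e-01,  1.85763467e+00, -3.16083360e-05,
        6.81481040e-01, -3.80263604e-01]), 'qd': array([-0.00244095,  0.00692269,  0.00285769,  0.00109999, -0.00249138,
        0.00128475]), 'tau': array([ 7.41074374e-02, -8.09624434e+01, -3.06704915e+01,  3.80722980e-02,
        6.51740609e-02,  1.51834945e-03]), 'eef_pos': array([ 0.64188319, -0.15939789,  0.00928083]), 'tcp_rot': array([8.28354959e-04, 6.70268456e-01, 7.42118154e-01, 3.95135991e-04]), 'ft_force': array([-0.35963515,  0.59001114,  0.69743181]), 'wrist_torque': array([-0.06142979, -0.06839072,  0.03476443]), 'finger_force': 0.0, 'finger_gap': 0.26325852619485757}
```

```bash
python3 -m inch '[{"xyz":[-0.1,0,0],"turn":0,"hand":2.4},{"xyz":[-0.1,0,0],"turn":0,"hand":2.1},{"xyz":[-0.1,0,0],"turn":0,"hand":1.9},{"xyz":[-0.1,0,0],"turn":0,"hand":1.7},{"xyz":[-0.1,0,0],"turn":0,"hand":1.2},{"xyz":[-0.1,0,0],"turn":0,"hand":1.2},{"xyz":[-0.1,0,0],"turn":0,"hand":1.2},{"xyz":[-0.1,0,0],"turn":0,"hand":1.2}]' 5
python3 -m inch '[{"xyz":[0,0,0],"turn":0,"hand":1},{"xyz":[0,0,0],"turn":0,"hand":1},{"xyz":[0,0,0],"turn":0,"hand":1},{"xyz":[0,0,0],"turn":0,"hand":1},{"xyz":[0,0,0],"turn":0,"hand":1}]' 55
python3 - <<'E'
from plant import *
import numpy as np
for n in range(5):
    o=get_obs();t=capture("top")
    print(o["eef_pos"].round(4),o["ft_force"].round(2),o["wrist_torque"].round(3))
E
```

```text
clock: 20.95
eef_pos: [0.6401, -0.1591, 0.0079]
tcp_rot: [-0.0, 0.67, 0.742, -0.0]
ft_force: [-0.7, -0.5, 1.0]
finger_gap: 0.171
finger_force: 5.0
clock: 21.45
eef_pos: [0.6401, -0.1591, 0.0079]
tcp_rot: [-0.0, 0.67, 0.742, -0.0]
ft_force: [-0.5, -0.5, 0.5]
finger_gap: 0.169
finger_force: 55.0
[ 0.6401 -0.1591  0.0079] [-0.45 -0.48  0.51] [-0.079  0.141  0.116]
[ 0.6401 -0.1591  0.0079] [-1.84 -0.66 -0.01] [-0.077  0.133  0.113]
[ 0.6401 -0.1592  0.0079] [-1.93 -0.91  1.19] [-0.076  0.158  0.107]
[ 0.6401 -0.1592  0.0079] [-2.02 -0.44  0.35] [-0.036  0.098  0.107]
[ 0.6401 -0.1592  0.0079] [-1.08  0.42 -0.13] [-0.005  0.171  0.072]
```

```bash
python3 -m inch '[{"xyz":[0,0,0.1],"turn":0,"hand":1},{"xyz":[0,0,0.3],"turn":0,"hand":1},{"xyz":[0,0,0.6],"turn":0,"hand":1},{"xyz":[0,0,1],"turn":0,"hand":1},{"xyz":[0,0,1.5],"turn":0,"hand":1},{"xyz":[0,0,2.1],"turn":0,"hand":1},{"xyz":[0,0,2.7],"turn":0,"hand":1},{"xyz":[0,0,3.3],"turn":0,"hand":1},{"xyz":[0,0,3.8],"turn":0,"hand":1},{"xyz":[0,0,4.2],"turn":0,"hand":1},{"xyz":[0,0,4.4],"turn":0,"hand":1},{"xyz":[0,0,4.5],"turn":0,"hand":1}]' 55
python3 - <<'E'
from plant import *
import cv2,pickle
for n in ["wrist","top","scene"]:
    c=capture(n);pickle.dump(c,open(n+"8.pkl","wb"));cv2.imwrite(f"pics/{n}8.png",c["color"][:,:,::-1])
o=get_obs();print(o["eef_pos"],o["ft_force"],o["wrist_torque"],o["finger_gap"])
w=cv2.imread("pics/wrist8.png");s=cv2.resize(cv2.imread("pics/scene8.png")[150:330,80:350],(420,280),interpolation=cv2.INTER_CUBIC);s2=cv2.resize(cv2.imread("pics/top8.png")[110:240,300:500],(380,280))
import numpy as np
cv2.imwrite("pics/m8.png",np.vstack([np.pad(cv2.resize(w,(480,300)),((0,0),(0,320),(0,0))),np.hstack([s,s2])]))
E
```

```text
clock: 22.9
eef_pos: [0.6402, -0.1592, 0.0531]
tcp_rot: [0.0, 0.67, 0.742, 0.0]
ft_force: [-0.3, 0.1, -2.4]
finger_gap: 0.17
finger_force: 55.0
[ 0.64007627 -0.159115    0.05278153] [ 0.5108035  -0.68599988 -1.83479723] [-0.20420187 -0.14103115 -0.00175037] 0.16879009224272404
```

View pics/m8.png

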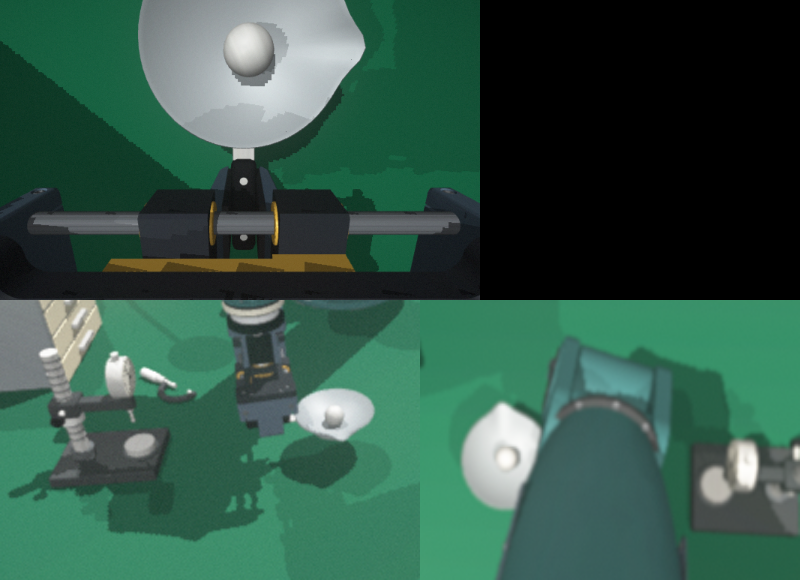

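The dish is clear of the bench with the ball in it at wrist pixel (331,65), and it looks level. I'll check the ball offset and the anvil position numerically.

```bash
cat > b.py <<'E'
import cv2,sys
from h import *
def run(c,uz,ball,dz0):
    hsv=cv2.cvtColor(c["color"],cv2.COLOR_RGB2HSV);g=cv2.cvtColor(c["color"],cv2.COLOR_RGB2GRAY)
    W=lambda p,z:np.array([ray(c,u,v,z) for u,v in p])[:,:2]
    m=((hsv[:,:,1]<90)&(hsv[:,:,2]>60)).astype(np.uint8)
    k=[q for q in cv2.findContours(m,cv2.RETR_EXTERNAL,cv2.CHAIN_APPROX_NONE)[0] if cv2.pointPolygonTest(q,ball,False)>=0][0][:,0].astype(float)
    k=k[(k[:,1]>1)]
    q=W(k,uz+.026);ce=np.array(dz0)
    for _ in range(10):
        e=np.linalg.norm(q-ce,axis=1);u=q[abs(e-.0585)<.004]
        a=np.linalg.lstsq(np.c_[2*u,np.ones(len(u))],(u**2).sum(1),rcond=None)[0];ce=a[:2]
    far=q[np.argsort(-np.linalg.norm(q-ce,axis=1)*(np.linalg.norm(q-ce,axis=1)<.072))[:3]].mean(0)
    print("dish",ce.round(4),np.sqrt(a[2]+ce@ce).round(4),len(u),"lip",far.round(4),np.degrees(np.arctan2(*(far-ce)[::-1])).round(1))
    r=int(np.linalg.norm(k-np.array(ball),axis=1).max()*.25)
    cs=cv2.HoughCircles(cv2.GaussianBlur(g,(3,3),0),cv2.HOUGH_GRADIENT,1.5,20,param1=60,param2=15,minRadius=int(r*.5),maxRadius=int(r*1.6))
    if cs is not None:
        b=min(cs[0],key=lambda s:np.hypot(s[0]-ball[0],s[1]-ball[1]));print("ballpx",b,"pos",ray(c,b[0],b[1],uz+.02).round(4))
    print("given ball",ray(c,*ball,uz+.02).round(4))
if __name__=="__main__":
    run(pickle.load(open("wrist8.pkl","rb")),.045,(331.,66.),[.631,-.066])
    c=pickle.load(open("top8.pkl","rb"));run(c,.045,(300+88*200/380,110+157*130/280),[.631,-.066])
    g=cv2.cvtColor(c["color"],cv2.COLOR_RGB2HSV)
    dk=(g[:,:,2]<105)&(g[:,:,1]<60)
    s=np.zeros(dk.shape,np.uint8);s[170:222,430:505]=dk[170:222,430:505]
    for y in (182,190,198,206,212):
        x=np.where(s[y])[0];print(y,x.min() if len(x) else None)
    for x in (447,455,470,490): 
        yy=np.where(s[:,x])[0];print(x,yy.min() if len(yy) else None,yy.max() if len(yy) else None)
E
python3 b.py
```

```text
dish [ 0.6318 -0.0646] 0.0594 423 lip [ 0.6995 -0.0581] 5.5
ballpx [332.25  66.75  35.95] pos [ 0.6348 -0.0657  0.065 ]
given ball [ 0.6343 -0.0654  0.065 ]
dish [ 0.6321 -0.0614] 0.0596 99 lip [ 0.6268 -0.1321] -94.3
ballpx [344.25 183.75  23.55] pos [ 0.632  -0.0614  0.065 ]
given ball [ 0.6344 -0.0667  0.065 ]
182 443
190 443
198 443
206 443
212 443
447 177 216
455 177 216
470 199 217
490 179 218
```

```bash
python3 -m inch '[{"xyz":[-0.02,-0.01,0],"turn":-0.2,"hand":1},{"xyz":[-0.09,-0.06,0],"turn":-0.7,"hand":1},{"xyz":[-0.19,-0.13,0],"turn":-1.6,"hand":1},{"xyz":[-0.34,-0.24,0],"turn":-2.8,"hand":1},{"xyz":[-0.53,-0.37,0],"turn":-4.4,"hand":1},{"xyz":[-0.77,-0.53,0],"turn":-6.3,"hand":1},{"xyz":[-1.05,-0.72,0],"turn":-8.6,"hand":1},{"xyz":[-1.37,-0.94,0],"turn":-11.2,"hand":1},{"xyz":[-1.73,-1.19,0],"turn":-14.2,"hand":1},{"xyz":[-2.14,-1.47,0],"turn":-17.6,"hand":1},{"xyz":[-2.59,-1.78,0],"turn":-21.3,"hand":1},{"xyz":[-3.08,-2.12,0],"turn":-25.3,"hand":1}]' 55
python3 -m inch '[{"xyz":[-0.47,-0.33,0],"turn":-3.9,"hand":1},{"xyz":[-0.95,-0.65,0],"turn":-7.8,"hand":1},{"xyz":[-1.42,-0.98,0],"turn":-11.7,"hand":1},{"xyz":[-1.9,-1.3,0],"turn":-15.6,"hand":1},{"xyz":[-2.37,-1.63,0],"turn":-19.5,"hand":1},{"xyz":[-2.84,-1.96,0],"turn":-23.4,"hand":1},{"xyz":[-3.32,-2.28,0],"turn":-27.3,"hand":1},{"xyz":[-3.79,-2.61,0],"turn":-31.2,"hand":1},{"xyz":[-4.27,-2.93,0],"turn":-35.1,"hand":1},{"xyz":[-4.74,-3.26,0],"turn":-39,"hand":1},{"xyz":[-5.22,-3.58,0],"turn":-42.9,"hand":1},{"xyz":[-5.69,-3.91,0],"turn":-46.8,"hand":1}]' 55
python3 -m inch '[{"xyz":[-0.49,-0.34,0],"turn":-4,"hand":1},{"xyz":[-0.94,-0.65,0],"turn":-7.7,"hand":1},{"xyz":[-1.35,-0.93,0],"turn":-11.1,"hand":1},{"xyz":[-1.71,-1.18,0],"turn":-14.1,"hand":1},{"xyz":[-2.03,-1.4,0],"turn":-16.7,"hand":1},{"xyz":[-2.31,-1.59,0],"turn":-19,"hand":1},{"xyz":[-2.55,-1.75,0],"turn":-20.9,"hand":1},{"xyz":[-2.74,-1.88,0],"turn":-22.5,"hand":1},{"xyz":[-2.89,-1.99,0],"turn":-23.7,"hand":1},{"xyz":[-3,-2.06,0],"turn":-24.6,"hand":1},{"xyz":[-3.06,-2.11,0],"turn":-25.1,"hand":1},{"xyz":[-3.08,-2.12,0],"turn":-25.3,"hand":1}]' 55
python3 - <<'E'
from plant import *
import cv2,pickle
from h import *
from b import run
for n in ["wrist","top"]:
    c=capture(n);pickle.dump(c,open(n+"9.pkl","wb"));cv2.imwrite(f"pics/{n}9.png",c["color"][:,:,::-1])
o=get_obs();print(o["eef_pos"],o["tcp_rot"],o["ft_force"],o["finger_gap"])
c=pickle.load(open("wrist9.pkl","rb"))
f=200/np.tan(np.radians(c["vfov"])/2)
pr=lambda p:(lambda k:f*k[:2]/k[2]+[c["cx"],c["cy"]])(np.array(c["R"])@p+np.array(c["t"]))
b=pr(np.array([.6154,-.244,.065]));print("ball?",b,"anvil?",pr(np.array([.612,-.357,.032])))
try: run(c,.045,(float(b[0]),float(b[1])),[.6154,-.244])
except Exception as e: print(e)
E
```

```text
clock: 24.25
eef_pos: [0.609, -0.1805, 0.053]
tcp_rot: [-0.0, 0.818, 0.576, -0.0]
ft_force: [-0.2, 0.1, -2.8]
finger_gap: 0.17
finger_force: 55.0
clock: 25.45
eef_pos: [0.552, -0.2196, 0.0529]
tcp_rot: [-0.0, 0.979, 0.203, -0.0]
ft_force: [0.2, 1.1, -2.7]
finger_gap: 0.17
finger_force: 55.0
clock: 26.65
eef_pos: [0.5216, -0.2407, 0.0529]
tcp_rot: [-0.0, 1.0, -0.014, -0.0]
ft_force: [0.4, 0.0, -2.7]
finger_gap: 0.169
finger_force: 55.0
[ 0.52167718 -0.24063318  0.05292531] [-1.35872535e-05  9.99906222e-01 -1.36947498e-02 -7.00275706e-06] [-0.00759794 -0.41361354 -1.94121949] 0.17081936989480245
ball? [324.9847508   69.94547463] anvil? [536.05494425  76.64669479]
dish [ 0.6182 -0.2444] 0.0594 427 lip [ 0.6149 -0.3153] -92.7
ballpx [332.25  66.75  34.7 ] pos [ 0.6166 -0.2472  0.065 ]
given ball [ 0.6154 -0.244   0.065 ]
```

Run:
```python
import cv2
from h import *
c=pickle.load(open("wrist9.pkl","rb"));hsv=cv2.cvtColor(c["color"],cv2.COLOR_RGB2HSV)
m=((hsv[:,:,1]<60)&(hsv[:,:,2]>120)).astype(np.uint8)
n,l,s,ce=cv2.connectedComponentsWithStats(m)
for i in range(1,n):
    if s[i,4]>100: print(s[i].tolist(),ce[i].round(),ray(c,*ce[i],.032).round(4))
def base(rowcol):
    pass
g=(hsv[:,:,2]<75)&(hsv[:,:,1]<80)
for y in range(10,200,15):
    x=np.where(g[y,430:])[0]; print(y, 430+x[0] if len(x) else None, end="; ")
print()
k=[q for q in cv2.findContours(m,cv2.RETR_EXTERNAL,cv2.CHAIN_APPROX_NONE)[0] if abs(cv2.pointPolygonTest(q,(536.,77.),True))<25 and len(q)>40]
for q in k:
    q=q[:,0].astype(float);P=np.array([ray(c,u,v,.032)[:2] for u,v in q]);a=np.array([.612,-.357])
    for _ in range(8):
        u=P[abs(np.linalg.norm(P-a,axis=1)-.022)<.004]
        if len(u)<20:break
        w=np.linalg.lstsq(np.c_[2*u,np.ones(len(u))],(u**2).sum(1),rcond=None)[0];a=w[:2]
    print("anvil",a,np.sqrt(w[2]+a@a),len(u),len(P))
```

```text
[184, 0, 303, 179, 34342] [315.  67.] [ 0.6198 -0.2389  0.032 ]
[500, 31, 81, 86, 5384] [540.  74.] [ 0.6134 -0.359   0.032 ]
[311, 198, 28, 15, 380] [324. 204.] [ 0.5436 -0.2419  0.032 ]
10 472; 25 471; 40 480; 55 486; 70 486; 85 476; 100 462; 115 460; 130 458; 145 456; 160 454; 175 None; 190 None;
```

```bash
python3 -m inch '[{"xyz":[0,0,0],"turn":0,"hand":1},{"xyz":[0,0,0],"turn":0,"hand":1},{"xyz":[0,0,0],"turn":0,"hand":1},{"xyz":[0,0,0],"turn":0,"hand":1},{"xyz":[0,0,0],"turn":0,"hand":1},{"xyz":[0,0,0],"turn":0,"hand":1},{"xyz":[0,0,0],"turn":0,"hand":1},{"xyz":[0,0,0],"turn":0,"hand":1}]' 55
python3 - <<'E'
from plant import *
from b import run
run(capture("wrist"),.045,(330.,68.),[.617,-.2444])
print(finish_job())
E
```

```text
clock: 27.55
eef_pos: [0.5217, -0.2407, 0.053]
tcp_rot: [0.0, 1.0, -0.014, 0.0]
ft_force: [-0.0, -0.1, -2.5]
finger_gap: 0.168
finger_force: 55.0
dish [ 0.6182 -0.2443] 0.0594 427 lip [ 0.6076 -0.3147] -98.5
ballpx [330.75  68.25  34.6 ] pos [ 0.616  -0.2465  0.065 ]
given ball [ 0.6162 -0.2462  0.065 ]
the job is handed in; nothing more can be done
None
```

I handed in the job at about 28 s with the ball within about 3 mm of the dish's middle, the key seen in the key bin, the ring released in the ring bin (not seen again), and the dish held still with its lip pointing at the anvil, about 45 mm short of its centre, and its underside about 13 mm above the anvil's top.

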